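# Stand a flanged stub on its mating flange for tacking

### The job

Take the taller of the two flanged pipe stubs out of the wooden rack and stand it upright, flange up and pipe end down, centred on the loose ring flange that lies on the table, ready for tack welding. It is top-heavy on a narrow foot: lower it until it rests on the ring flange before you let go, release slowly and make sure it stays standing by itself. Leave the short stub and the plain pipe in the rack, do not push the ring flange away, and do not let the tall stub topple.

Things in the scene. Friction and masses are not known exactly. Their poses are not given: they have to be found in the camera images.
- rack: fixed light wooden block, 70 x 250 x 50 mm high, origin at the centre of its underside, z up. Three blind holes, 33 mm in diameter, 40 mm deep (floor 10 mm above the table), in a row along its own y axis at y = -85, 0 and +85 mm, each with one upright part; which part is where varies. The tall stub leaves its hole after 40 mm of lift and passes over its neighbours only after 100 mm
- tall_stub_center (a point): loose steel part to move: pipe 27 mm in diameter, flange disc 52 mm in diameter and 14 mm thick at its upper end; 130 mm tall, about 0.4 kg, mass centre about 85 mm above its foot. Starts upright in a rack hole, flange top 140 mm above the table. This point: on its axis half-way up, 65 mm above the foot, 58 mm below the middle of the flange's rim (good to grip from above). z: along the axis to the flange
- tall_stub_foot (a point): centre of the flat pipe end (foot) of the tall stub, 65 mm below its centre point
- short_stub_center (a point): bystander in the rack: the same pipe and flange (52 mm disc) but only 90 mm tall, flange top 100 mm above the table; this point lies on its axis half-way up (45 mm above its foot)
- plain_pipe_center (a point): bystander in the rack: plain pipe without flange, 27 mm in diameter, 100 mm tall, top 110 mm above the table; this point lies on its axis half-way up (50 mm above its foot)
- ring_flange_top (a point): centre of the flat top face of the loose steel ring flange lying on the table: disc 62 mm in diameter, 12 mm thick, with a small bore in the middle and four bolt holes, 0.24 kg; this point is 12 mm above the table, z up
Mind the look-alikes: they are no part of the job. What is shaped like the part that bears tall_stub_center but purple or red is not meant.

How it is judged:
On the way, in this order (a step that is already met when the one before it is completed fails the run):
1. the tall stub is lifted clear of the rack by the gripper (height (world z) of tall_stub_foot above 0.05 m and contact force between the fingers and tall_stub above 0.5 N), for 0.1 s.
2. the tall stub rests upright on the ring flange while the gripper still holds it (contact force between tall_stub and ring_flange above 0.3 N and contact force between the fingers and tall_stub above 0.5 N and angle between tall_stub_center's own z axis and vertical below 0.2 rad and distance between tall_stub_foot and ring_flange_top below 0.014 m), for 0.05 s.
At the end, for the whole second after the job is handed in: The tall stub stands free and still on the flat-lying ring flange, flange up, within about 6 degrees of upright, its foot centre within 12 mm of the ring flange's centre; the short stub and the plain pipe are still in their rack holes (distance between tall_stub_foot and ring_flange_top below 0.012 m and angle between tall_stub_center's own z axis and vertical below 0.1 rad and height (world z) of ring_flange_top below 0.016 m and contact force between tall_stub and ring_flange above 0.3 N and linear speed of tall_stub below 0.02 m/s and angular speed of tall_stub below 0.2 rad/s and horizontal distance between each of short_stub_center, plain_pipe_center and rack below 0.1 m and height (world z) of short_stub_center below 0.065 m and height (world z) of plain_pipe_center below 0.07 m); the robot touches nothing.
It fails at once if the tall stub topples (leans more than 35 degrees) (angle between tall_stub_center's own z axis and vertical above 0.61 rad).
It fails at once if the ring flange is pushed more than 30 mm from where it lay (distance of ring_flange_top from where it was at the start of the episode above 0.03 m).
It fails at once if the short stub or the plain pipe is pulled more than 30 mm from its place (distance of any of short_stub_center, plain_pipe_center from where it was at the start of the episode above 0.03 m).
It also fails if it takes over 48 s, if anything falls off the work surface, if the arm or the gripper's body presses on something with over 40 N, if the wrist force passes 120 N, or if a joint passes its speed limit or range.

### The arm

A 6-joint arm with a two-finger parallel gripper is mounted at the origin on the work surface; the furniture and walls round the work are solid. World frame = base frame: x ahead of the robot, y to its left, z up, the work surface at z = 0. Lengths are in m, angles in rad, forces in N, time in s.
With the tool pointing down it reaches from about 0.3 to 0.875 m from the base axis. Payload 6.4 kg.
Tool frame: the origin (TCP) lies on the front face of the gripper's body, between the roots of the fingers; the fingertips stand 73 mm ahead of it and the grasp point (between the pads) lies 54 mm ahead of it; z points along the fingers, y is the direction in which the jaws open and shut (so a half turn about z gives the same grasp; the last joint's range is limited). The gripper opens to 85 mm and grips with 20 to 120 N. Pads are 22 mm wide; open, the fingers measure 114 mm over their backs; the gripper's body (76 mm by 85 mm) begins 54 mm behind the grasp point. The pads swing forward as they close: fully open they stand 13 mm farther back than shut.
Start: joints at [-0.206, 0.181, 1.607, -0, 1.354, -0.206], TCP at [0.575, 0, 0.304] pointing down, gripper open.
Joint ranges: [-2.99, 2.99], [-0.89, 2.07], [0.3, 2.58], [-1.14, 4.28], [0, 2.63], [-3.12, 3.12]. Speed limits (rad/s): [2.57, 2.57, 3.01, 3.14, 3.14, 3.14].

### API

Orientations are given as a unit quaternion [x, y, z, w].
In Python, from bench import bot, vision, recognise, cut_out gives the robot as it stands. Calls block until the motion is done:
- bot.reach(position, orientation): joint-space move of the TCP to a pose.
- bot.move_l(position, v=0.15, rotation=None): straight line of the TCP; rotation=None keeps the orientation; v is the mean speed in m/s.
- bot.set_joints(angles): joint-space move.
- bot.gripper_open() and bot.close(f_grip=None): open the fingers fully, or close them until they stop; f_grip is the grip in N (None keeps the last).
- bot.dwell(seconds).
- bot.inverse_kinematics(position, orientation): joint angles nearest the present ones, or None.
- bot.get_state(): the state.
- vision.capture(name): name is "scene" or "side" or "wrist"; returns a dict with "pixels" (420x560x3 uint8, red, green, blue), "fx", "fy", "cx", "cy" (pixels), "extrinsics" (4x4, takes a point from camera to world coordinates); the wrist camera has in their place "hand_eye" (4x4, takes a point from camera to tool coordinates, whose origin is the TCP and whose axes are the flange's). Camera axes: x right, y up, looking along -z (the intrinsics and any distortion apply to the point x, -y, -z); pixel columns grow to the right and rows downward; lengths in m; the calibration is good to about 2 mm. A picture is of the moment at which its call begins: read the wrist's pose just before it. There is no depth.
A pose or a line that the arm cannot do raises bot.MotionError and nothing moves.
- bot.finish_job(): hands the job in, once; it reports no verdict.
Trained networks look in a picture, given as the dict that the camera call returned (one of the last four; its "shot" number tells which), for a name from the list of things; names that differ only in an ending like _2 or _b are one class to them, and where a whole thing is asked for, a point or a joint stands for the part that bears it (a point fixed in the world has none). Each returns a list of dicts, best first, with "score" (0 to 1); they miss things now and then, are a little off and sometimes report something else, mostly with a low value. They report only what shows in the picture. A call takes as long as a camera call. They do not tell look-alikes from the thing itself.
- recognise(picture, query): "extent" ([left, top, width, height] in pixels, round what is visible of it).
- cut_out(picture, query): "region" (420x560 bool, what is visible of it) and "extent" ([left, top, width, height] in pixels, round what is visible of it).
The state is a dict: "t": time; "joints": joint angles; "joint_velocities": joint speeds; "effort": joint torques, N m; "position": TCP position; "orientation": TCP orientation; "force": force on the tool from outside, world axes, zero at the start; "ft_torque": the same for the moment, N m; "finger_gap": opening from 0.0 (shut) to 1.0 (fully open).
Only numpy, scipy, OpenCV 4.12 (cv2) and the standard library are available. Lean on these libraries where they do the work, as an engineer would, in place of code of your own. Each camera call takes 0.05 s, during which the arm holds its last target.

## Working session

There is one attempt and no reset: what is moved stays moved. The work goes in short steps, each a Python script; the robot and the scene stay as the last script left them, time stands still between calls to the robot, and variables do not carry over. Pictures are saved under pics/ and viewed, and the job is handed in when it is done.

```bash
ls; mkdir -p pics; cat > h.py <<'E'
import numpy as np, cv2
from bench import bot, vision, recognise, cut_out
def save(p,n): cv2.imwrite(f'pics/{n}.png',p['pixels'][:,:,::-1])
E
python3 - <<'E'
from h import *
for n in ['scene','side','wrist']:
    s=bot.get_state()
    p=vision.capture(n); save(p,n+'0')
    print(n,[p[k] for k in('fx','fy','cx','cy')],{k:(v if np.size(v)<20 else 0) for k,v in p.items() if k not in('pixels','fx','fy','cx','cy')})
    for q in ['tall_stub_center','short_stub_center','plain_pipe_center','ring_flange_top','rack']:
        print(q,[(d['extent'],round(d['score'],2)) for d in recognise(p,q)])
print(s['position'],s['orientation'],s['t'])
E
```

```text
pics
scene [454.38249254563675, 454.38249254563675, 283.2320006506497, 213.84093581766953] {'extrinsics': array([[ 0.63672395,  0.36366325, -0.67994974, -0.19752873],
       [-0.77066177,  0.27067839, -0.57690003, -0.64478904],
       [-0.02574963,  0.89133734,  0.45260878,  0.55533638],
       [ 0.        ,  0.        ,  0.        ,  1.        ]]), 'shot': 1}
tall_stub_center [([259.6, 157.3, 19.1, 34.4], 0.91), ([232.2, 167.4, 23.5, 40.3], 0.59), ([177.4, 182.4, 19.4, 51.4], 0.58)]
short_stub_center [([214.8, 177.0, 9.5, 24.0], 0.18)]
plain_pipe_center [([200.1, 190.5, 92.2, 46.6], 0.49), ([211.9, 179.5, 10.8, 20.6], 0.47)]
ring_flange_top [([364.0, 267.8, 29.7, 18.9], 0.79)]
rack [([204.2, 192.4, 86.1, 46.0], 0.81)]
side [478.15233896062756, 478.15233896062756, 278.0466120198522, 210.78184880206905] {'extrinsics': array([[-0.93214729,  0.14502146, -0.3317683 ,  0.18919663],
       [-0.36183197, -0.40695537,  0.83872818,  0.89694572],
       [-0.01338131,  0.90186258,  0.43181574,  0.54773739],
       [ 0.        ,  0.        ,  0.        ,  1.        ]]), 'shot': 2}
tall_stub_cent
[... 506 characters left out ...]
 9.99999028e-01,  1.25952418e-03, -5.97994177e-04,
         3.66579218e-04],
       [-9.49533882e-04,  3.01144557e-01, -9.53578027e-01,
        -7.03059517e-02],
       [ 0.00000000e+00,  0.00000000e+00,  0.00000000e+00,
         1.00000000e+00]]), 'shot': 3}
tall_stub_center [([117.1, 0.0, 37.9, 17.0], 0.85), ([344.6, 1.3, 89.3, 68.0], 0.83), ([199.2, 8.2, 74.4, 83.6], 0.69)]
short_stub_center [([229.0, 134.9, 58.5, 55.4], 0.76)]
plain_pipe_center []
ring_flange_top [([226.8, 343.2, 39.8, 21.4], 0.88), ([201.0, 9.0, 75.5, 83.8], 0.44)]
rack [([206.4, 1.1, 90.4, 193.6], 0.67)]
[5.75016599e-01 2.11924420e-05 3.03900029e-01] [ 7.07117079e-01  7.07096483e-01  2.29104484e-05 -1.22184378e-05] 0.6
```

```bash
python3 - <<'E'
import cv2
a=cv2.imread('pics/scene0.png');cv2.imwrite('pics/scene_c.png',cv2.resize(a[130:310,150:420],None,fx=2.9,fy=2.9,interpolation=2))
a=cv2.imread('pics/side0.png');cv2.imwrite('pics/side_c.png',cv2.resize(a[160:330,190:400],None,fx=3.5,fy=3.5,interpolation=2))
E
```

```text
(no output)
```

View pics/scene_c.png

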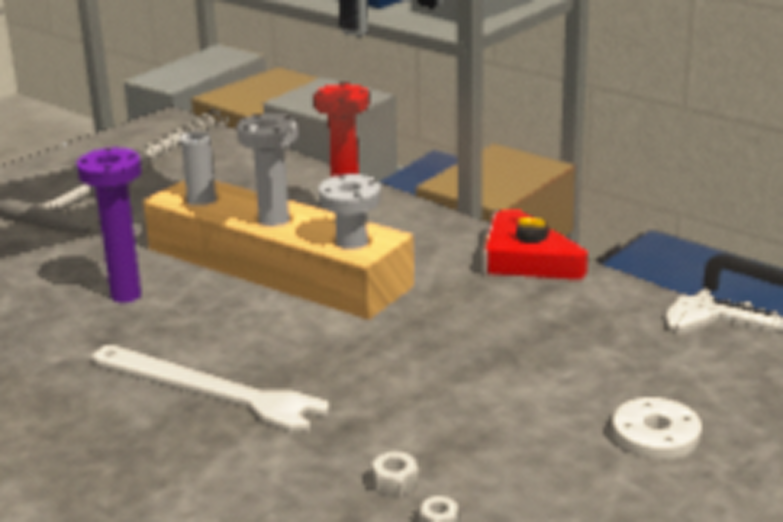

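View pics/side_c.png

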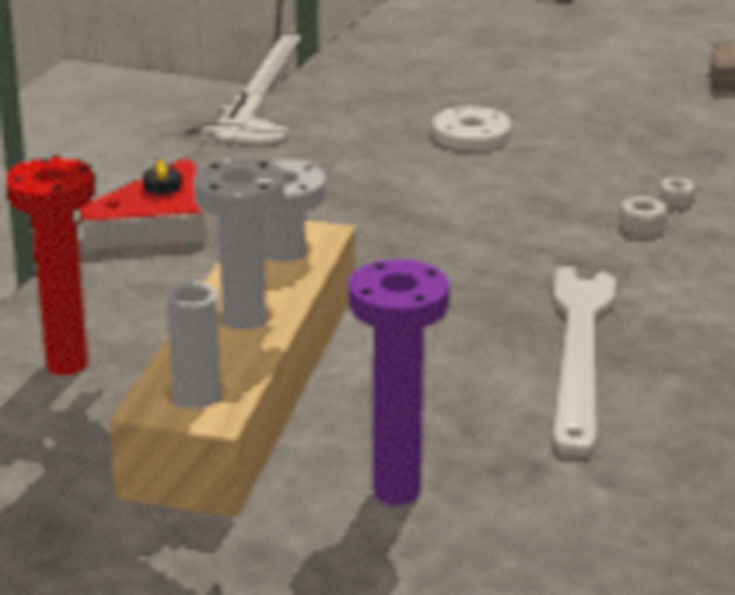

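View pics/wrist0.png

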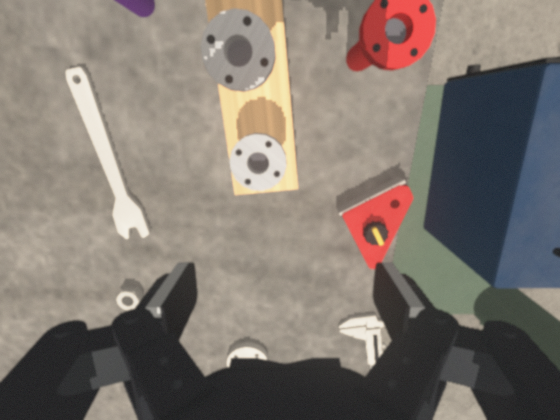

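The wrist view (0.5 m up) shows the grey middle-hole flange at (239,50), the short stub at (258,162) and the ring at (247,352). The `tall_stub` candidates in the scene picture are:
- **Purple (187,208):** excluded by colour, and it stands on the table.
- **Red (269,174):** excluded by colour, and it is outside the rack.
- **Grey in the middle rack hole (243,188):** this is the one meant. It is unpainted, in the rack, and its flange is higher than the short stub's at (271,200).

Next I triangulate it.

```bash
cat >> h.py <<'E'
from scipy.spatial.transform import Rotation as R
def cam(p,s=None):
    if 'extrinsics' in p: return np.array(p['extrinsics'])
    T=np.eye(4);T[:3,:3]=R.from_quat(s['orientation']).as_matrix();T[:3,3]=s['position']
    return T@np.array(p['hand_eye'])
def ray(p,T,uv):
    d=np.array([(uv[0]-p['cx'])/p['fx'],-(uv[1]-p['cy'])/p['fy'],-1.]); d=T[:3,:3]@d
    return T[:3,3],d/np.linalg.norm(d)
def plane(p,T,uv,z):
    o,d=ray(p,T,uv); return o+d*(z-o[2])/d[2]
E
python3 - <<'E'
from h import *
P={}
for n in ['scene','side','wrist']:
    s=bot.get_state(); p=vision.capture(n); P[n]=(p,cam(p,s))
pts={'tall':(0.14,dict(scene=(242.1,173.8),side=(258.6,210.6),wrist=(239,50))),
'short':(0.10,dict(scene=(150+350/2.9,130+188/2.9),wrist=(258,162.5))),
'pipe':(0.11,dict(scene=(150+197/2.9,130+137/2.9),side=(190+194/3.5,160+295/3.5))),
'ring':(0.012,dict(scene=(376.6,275.2),side=(324.6,194.9),wrist=(247,357))),
'purple':(0.13,dict(scene=(150+110/2.9,130+160/2.9),side=(190+400/3.5,160+282/3.5))),
'red':(0.13,dict(scene=(150+341/2.9,130+90/2.9),side=(190+50/3.5,160+172/3.5),wrist=(399,28)))}
for k,(z,d) in pts.items():
    A=np.zeros((3,3));b=np.zeros(3)
    for n,uv in d.items():
        print(k,n,plane(*P[n],uv,z).round(4))
        o,v=ray(*P[n],uv);M=np.eye(3)-np.outer(v,v);A+=M;b+=M@o
    print('  LS',np.linalg.solve(A,b).round(4))
a=P['scene'][0]['pixels'][150:215,200:300,::-1];b=P['wrist'][0]['pixels'][0:200,180:300,::-1]
cv2.imwrite('pics/conf.png',np.hstack([cv2.resize(a,(600,390)),cv2.resize(b,(234,390))])[:, :800])
E
```

```text
tall scene [0.5336 0.1044 0.14  ]
tall side [0.539  0.1171 0.14  ]
tall wrist [0.544  0.1164 0.14  ]
  LS [0.5423 0.1145 0.1366]
short scene [0.5466 0.0246 0.1   ]
short wrist [0.5515 0.0317 0.1   ]
  LS [0.5518 0.0304 0.0964]
pipe scene [0.532 0.193 0.11 ]
pipe side [0.5305 0.201  0.11  ]
  LS [0.5336 0.1959 0.1077]
ring scene [ 0.5181 -0.2859  0.012 ]
ring side [ 0.5159 -0.2824  0.012 ]
ring wrist [ 0.5197 -0.2705  0.012 ]
  LS [ 0.5186 -0.2821  0.0086]
purple scene [0.4219 0.1772 0.13  ]
purple side [0.4213 0.1848 0.13  ]
  LS [0.4234 0.1802 0.128 ]
red scene [0.6581 0.1309 0.13  ]
red side [0.6553 0.129  0.13  ]
red wrist [0.6568 0.1321 0.13  ]
  LS [0.6559 0.1304 0.1308]
```

View pics/conf.png

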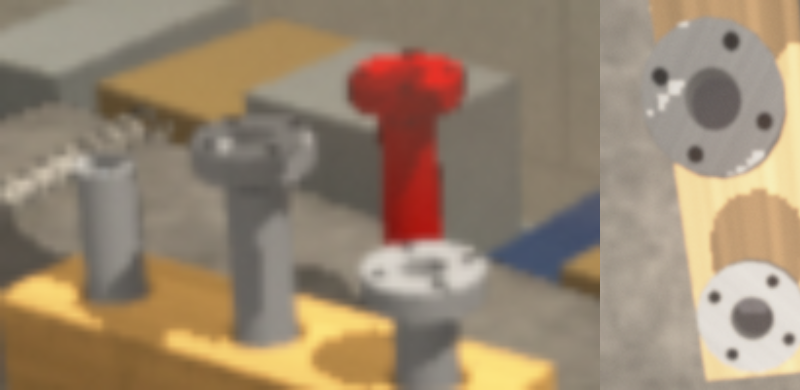

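The crop confirms it. The grey middle part is the tall stub, with its flange well above the short stub's (lower right), the plain pipe is at the left, and red is outside the rack. Next are close looks with the wrist camera, and I'm checking the surroundings.

View pics/scene0.png

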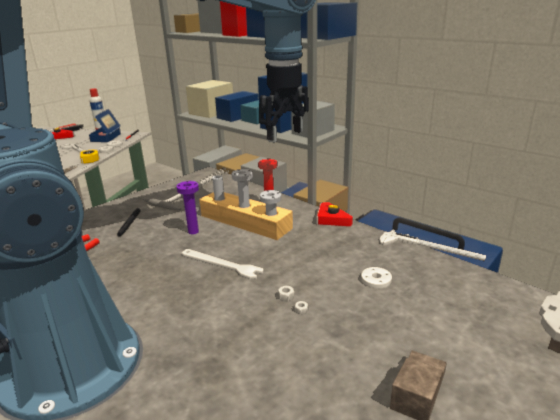

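```bash
cat >> h.py <<'E'
Q0=np.array([2**-.5,2**-.5,0,0])
def fit(p,T,q,z,near,n):
    # ellipse fit of region contour -> plane at z
    best=None
    for d in cut_out(p,q):
        m=d['region'].astype(np.uint8)
        c=max(cv2.findContours(m,0,1)[0],key=cv2.contourArea)
        if len(c)<5: continue
        e=cv2.fitEllipse(c); w=plane(p,T,e[0],z)
        w2=np.array([plane(p,T,x[0],z)[:2] for x in c],np.float32); (cc,r)=cv2.minEnclosingCircle(w2)
        print(n,q,round(d['score'],2),'ell',np.round(e[0],1),np.round(e[1],1),w.round(4),'circ',np.round(cc,4),round(r,4))
E
python3 - <<'E'
from h import *
for n,pos,q,z in [('ring',[0.518,-0.27,0.28],'ring_flange_top',.012),('tall',[0.542,0.113,0.33],'tall_stub_center',.14)]:
    bot.reach(pos,Q0); s=bot.get_state(); p=vision.capture('wrist'); save(p,'w_'+n); print(s['position'],s['t'])
    fit(p,cam(p,s),q,z,None,n)
    if n=='tall': fit(p,cam(p,s),'short_stub_center',.1,None,n)
E
python3 -c "
import cv2,numpy as np
a=cv2.imread('pics/w_ring.png');b=cv2.imread('pics/w_tall.png')
cv2.imwrite('pics/w2.png',cv2.resize(np.vstack([a,b]),(400,600)))"
```

```text
[ 0.51838896 -0.26905038  0.28010973] 2.125
ring ring_flange_top 0.8 ell [284.8 191.1] [51.7 52.2] [ 0.5192 -0.2806  0.012 ] circ [ 0.5187 -0.2814] 0.0314
[0.5421876  0.11216767 0.32978518] 3.6667
tall tall_stub_center 0.82 ell [403.6 171.2] [54.2 77.3] [0.6455 0.1383 0.14  ] circ [0.6408 0.1386] 0.0361
tall tall_stub_center 0.7 ell [284.4 193.1] [57.  60.2] [0.5424 0.1189 0.14  ] circ [0.5415 0.119 ] 0.0286
tall tall_stub_center 0.59 ell [152.3 113. ] [58.6 82.1] [0.4349 0.1867 0.14  ] circ [0.439  0.1867] 0.0349
tall short_stub_center 0.9 ell [292.  256.5] [45.6 50.6] [0.5505 0.0369 0.1   ] circ [0.5506 0.0378] 0.0315
```

View pics/w_ring.png

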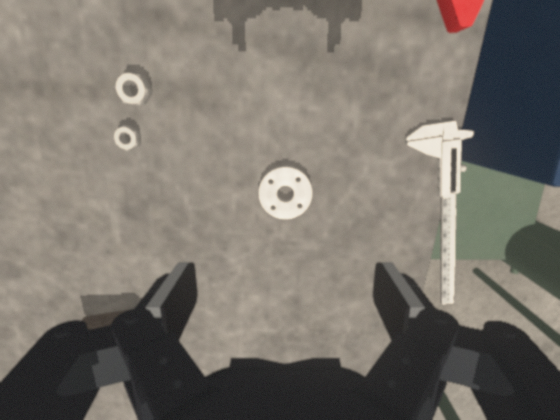

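View pics/w_tall.png

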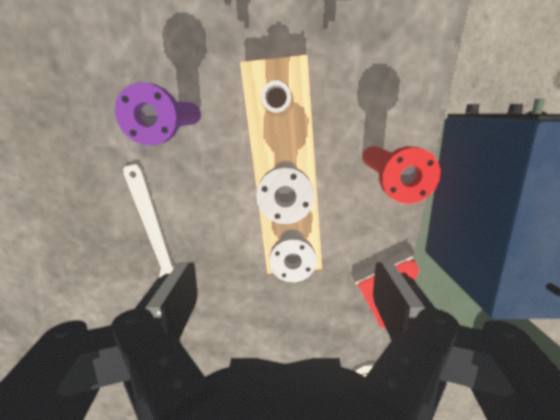

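The tall stub's flange centre is at (286,195), which puts it near (0.543, 0.117). The ring's centre is at (286,192), near (0.519, -0.281). The jaws close along world x, clear of red and of the neighbours. Now I grasp.

```bash
python3 - <<'E'
from h import *
g=np.array([0.5432,0.117])
bot.reach([*g,0.27],Q0)
bot.move_l([*g,0.186],v=0.08)
s=bot.get_state();print(s['position'],s['force'],s['t'])
bot.close(f_grip=50); s=bot.get_state();print('gap',s['finger_gap'],s['position'],s['force'],s['ft_torque'])
p=vision.capture('side');save(p,'g_side');p=vision.capture('wrist');save(p,'g_wrist')
a=cv2.imread('pics/g_side.png')[160:330,190:400];b=cv2.imread('pics/g_wrist.png')
cv2.imwrite('pics/g.png',np.hstack([cv2.resize(a,(400,324)),cv2.resize(b,(400,324))]))
E
```

```text
[0.54364365 0.11703188 0.18663605] [ 0.54749705 -0.39041137  0.37572868] 5.3667
gap 0.5899825969467373 [0.54354269 0.11701123 0.18678844] [-1.77003999 -0.2780999   6.10169559] [ 0.03504056  0.26664613 -0.02168103]
```

View pics/g.png

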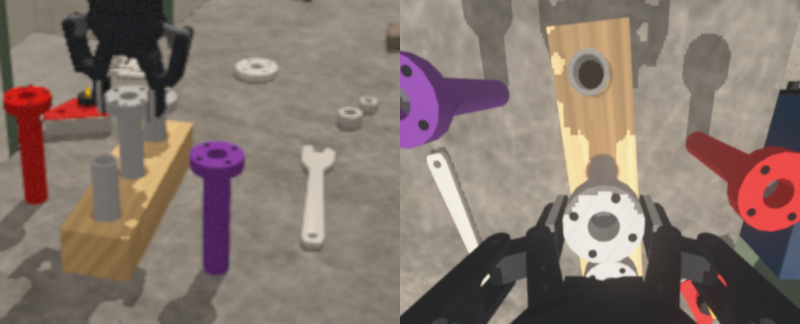

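The side view shows the fingers on the flange rim, and the wrist view shows the flange centred between the pads at about (284,292). The gap of 0.59 (50 mm) fits the 52 mm disc. Now I lift it and check for tilt.

```bash
python3 - <<'E'
from h import *
s=bot.get_state();x,y,z=s['position']
bot.move_l([x,y,z+0.05],v=0.05)
bot.move_l([x,y,z+0.125],v=0.08); bot.dwell(0.3)
s=bot.get_state();print(s['finger_gap'],s['position'],s['force'],s['ft_torque'],s['t'])
p=vision.capture('wrist');save(p,'l_wrist');T=cam(p,s)
fit(p,T,'tall_stub_center',.14+.125,None,'w')
q=vision.capture('side');save(q,'l_side');r=vision.capture('scene');save(r,'l_scene')
for v in(q,r):
    for d in cut_out(v,'tall_stub_center'): print(d['extent'],d['score'])
I=[cv2.imread('pics/l_scene.png')[90:270,170:350],cv2.imread('pics/l_side.png')[120:300,170:350]]
cv2.imwrite('pics/l.png',np.hstack([cv2.resize(a,(400,400),interpolation=2) for a in I]))
E
```

```text
0.5904067493788456 [0.54346783 0.11704472 0.311419  ] [-0.11887283  0.01686809 -4.20620905] [ 0.01239303 -0.0158906  -0.01731951] 8.45
w tall_stub_center 0.8 ell [143.1 119.2] [62.7 90.2] [0.4917 0.1903 0.265 ] circ [0.4939 0.1904] 0.0175
w tall_stub_center 0.64 ell [284.3 276.1] [109.1 141.9] [0.5437 0.1249 0.265 ] circ [0.5442 0.1271] 0.036
w tall_stub_center 0.62 ell [409.6 180.8] [58.1 84.2] [0.5928 0.167  0.265 ] circ [0.5906 0.1679] 0.0179
w tall_stub_center 0.57 ell [279.3 137.7] [ 72.1 212.3] [0.5419 0.1836 0.265 ] circ [0.5424 0.1763] 0.0359
[241.3, 146.3, 23.1, 67.4] 0.94
[189.3, 205.4, 28.7, 65.0] 0.94
[287.1, 231.2, 26.8, 71.6] 0.74
[258.7, 157.4, 19.4, 32.1] 0.67
[233.0, 119.6, 17.9, 56.0] 0.56
[174.5, 184.2, 22.6, 46.1] 0.55
```

View pics/l.png

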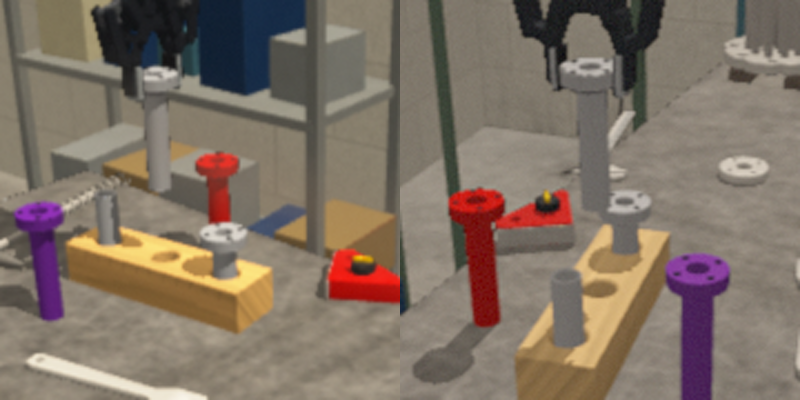

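View pics/l_wrist.png

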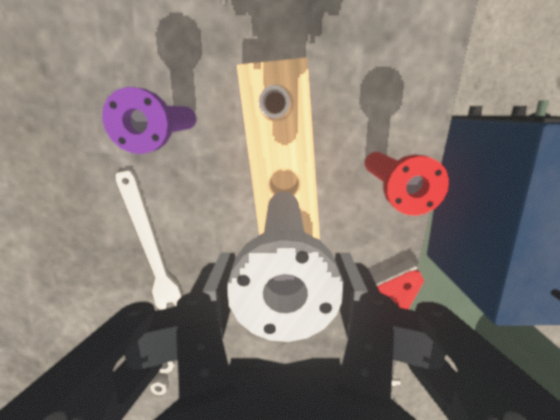

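The stub is lifted clear (foot about 0.135 m up) and the neighbours are undisturbed. Next I measure the foot's offset and tilt in the hand from the scene and side views.

```bash
python3 - <<'E'
from h import *
from scipy.optimize import least_squares
s=bot.get_state()
P={n:vision.capture(n) for n in('scene','side','wrist')}
Ts={n:cam(P[n],s) for n in P}
print('flange via wrist',plane(P['wrist'],Ts['wrist'],(286,291),.265).round(4),s['position'])
def proj(n,X):
    T=Ts[n];c=T[:3,:3].T@(X-T[:3,3]);p=P[n];return np.array([p['cx']+p['fx']*c[0]/-c[2],p['cy']-p['fy']*c[1]/-c[2]])
# pipe axis direction from mask midlines, vs projection of vertical
for n in('scene','side'):
    tcp=s['position']; base=np.array([tcp[0],tcp[1],0]); 
    a=proj(n,base+[0,0,.135]);b=proj(n,base+[0,0,.265]); print(n,'pred foot',a.round(1),'top',b.round(1))
    ds=cut_out(P[n],'tall_stub_center')
    d=min(ds,key=lambda d:np.hypot(d['extent'][0]+d['extent'][2]/2-(a+b)[0]/2,d['extent'][1]+d['extent'][3]/2-(a+b)[1]/2))
    m=d['region'];vs=[];us=[]
    for v in range(int(b[1]+22),int(a[1]-4)):
        u=np.where(m[v])[0]
        if len(u)>5: vs.append(v);us.append(u.mean())
    k=np.polyfit(vs,us,1); print('  du/dv meas',k[0].round(4),'pred',((a-b)[0]/(a-b)[1]).round(4),'u at mid: meas',np.polyval(k,(a+b)[1]/2).round(1),'pred',((a+b)[0]/2).round(1),d['extent'],len(vs))
E
```

```text
flange via wrist [0.5445 0.1173 0.265 ] [0.5435548  0.11704821 0.31175962]
scene pred foot [241.4 173.3] top [237.7 122.1]
  du/dv meas 0.0769 pred 0.0724 u at mid: meas 240.4 pred 239.5 [233.6, 122.4, 20.3, 53.8] 25
side pred foot [256.6 212.5] top [254.3 149.9]
  du/dv meas 0.0578 pred 0.0364 u at mid: meas 256.9 pred 255.5 [240.6, 147.3, 25.6, 67.8] 37
```

The stub hangs vertical to within about 1°, and its axis is within about 1 mm of the tool axis. I carry it over the ring, hover and check.

```bash
python3 - <<'E'
from h import *
t=[0.5185,-0.2812]
bot.move_l([*t,0.312],v=0.13)
bot.move_l([*t,0.197],v=0.06); bot.dwell(0.4)
s=bot.get_state();print(s['finger_gap'],s['position'],s['force'],s['ft_torque'],s['t'])
P={n:vision.capture(n) for n in('scene','side')}
Ts={n:cam(P[n]) for n in P}
def proj(n,X):
    T=Ts[n];c=T[:3,:3].T@(X-T[:3,3]);p=P[n];return np.array([p['cx']+p['fx']*c[0]/-c[2],p['cy']-p['fy']*c[1]/-c[2]])
I=[]
for n in P:
    c=proj(n,np.array([*t,.02])).round().astype(int); print(n,c)
    a=P[n]['pixels'][c[1]-70:c[1]+30,c[0]-50:c[0]+50,::-1]; I.append(cv2.resize(a,(400,400),interpolation=2))
cv2.imwrite('pics/hover.png',np.hstack(I))
E
```

```text
0.5931671570742786 [ 0.51850604 -0.28120157  0.19706781] [-0.36204956 -0.22865716 -3.80630647] [0.0321789  0.02931844 0.03526162] 14.6833
scene [375 271]
side [324 192]
```

View pics/hover.png

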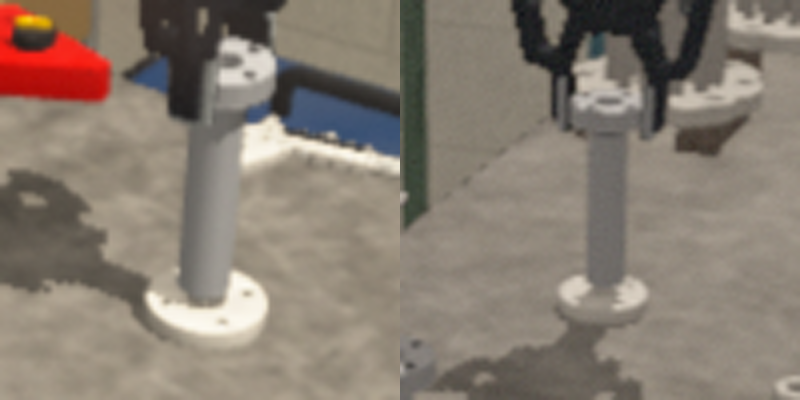

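The hover picture shows the foot over the ring's centre, about 2 mm short in x in the side view. I shift by +1.5 mm and lower in small steps until there is contact.

```bash
python3 - <<'E'
from h import *
t=[0.520,-0.281]
bot.move_l([*t,0.192],v=0.03); bot.dwell(0.2)
f0=bot.get_state()['force'][2]; z=0.192
for i in range(16):
    z-=0.0006
    bot.move_l([*t,z],v=0.02); bot.dwell(0.1)
    s=bot.get_state(); print(round(z,4),s['position'][2].round(4),s['force'].round(2),s['ft_torque'].round(3),s['finger_gap'])
    if s['force'][2]-f0>4: break
bot.dwell(0.2); s=bot.get_state(); print(s['position'],s['force'],s['ft_torque'],s['t'])
for n in('scene','side'):
    p=vision.capture(n); save(p,'c_'+n)
I=[cv2.imread('pics/c_scene.png')[201:301,325:425],cv2.imread('pics/c_side.png')[122:222,274:374]]
cv2.imwrite('pics/c.png',np.hstack([cv2.resize(a,(400,400),interpolation=2) for a in I]))
E
```

```text
0.1914 0.1914 [ 0.28  0.57 -3.44] [-0.033 -0.026  0.024] 0.5878340958151766
0.1908 0.1908 [-0.19  0.63 -3.91] [ 0.011  0.063 -0.04 ] 0.5884849036844686
0.1902 0.1902 [-0.34 -0.44 -5.15] [-0.006  0.017  0.055] 0.5949860442010545
0.1896 0.1896 [-0.07 -0.43 -4.23] [ 0.004  0.006 -0.013] 0.5876520269193747
0.189 0.189 [-0.04 -0.58 -3.24] [-0.024 -0.015  0.031] 0.589884676735969
0.1884 0.1888 [-1.4   1.28  1.12] [ 0.041  0.377 -0.039] 0.5866737704515205
[ 0.52010004 -0.28120066  0.18884889] [-1.82683724 -0.11774043  3.45573215] [ 0.0334076   0.47687517 -0.06357606] 17.6083
```

View pics/c.png

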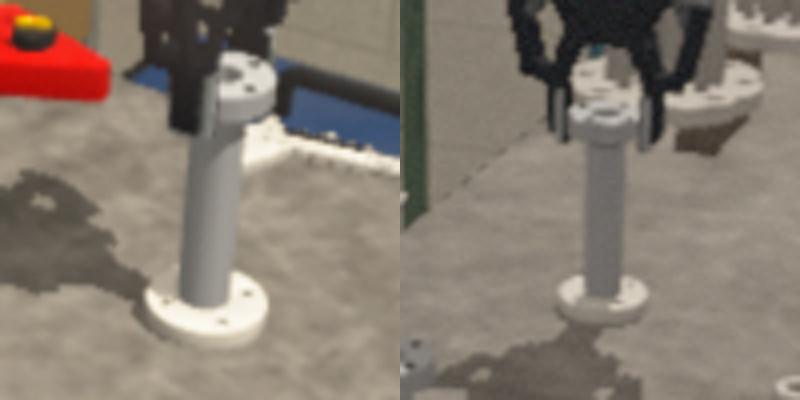

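The force shows contact at TCP z = 0.1888, as predicted, and both views show the foot centred on the ring. I ease the grip to 20 N, let it settle and check, then open.

```bash
python3 - <<'E'
from h import *
bot.close(f_grip=20); bot.dwell(0.5)
s=bot.get_state();print(s['finger_gap'],s['position'],s['force'],s['ft_torque'],s['t'])
bot.gripper_open(); bot.dwell(0.5)
s=bot.get_state();print(s['finger_gap'],s['position'],s['force'],s['ft_torque'],s['t'])
for n in('scene','side','wrist'):
    p=vision.capture(n); save(p,'r_'+n)
I=[cv2.imread('pics/r_scene.png')[201:301,325:425],cv2.imread('pics/r_side.png')[122:222,274:374]]
cv2.imwrite('pics/r.png',np.hstack([cv2.resize(a,(400,400),interpolation=2) for a in I]))
E
```

```text
0.5881857513057868 [ 0.52011638 -0.28118738  0.18879582] [-2.92938988 -0.63488011  5.10325847] [-0.0030444   0.57805942 -0.01120762] 18.425
0.9990757144615547 [ 0.52000789 -0.28102513  0.18842213] [-0.27525528 -1.27820013  0.17650299] [ 0.01508197  0.07599208 -0.05378432] 19.3667
```

View pics/r.png

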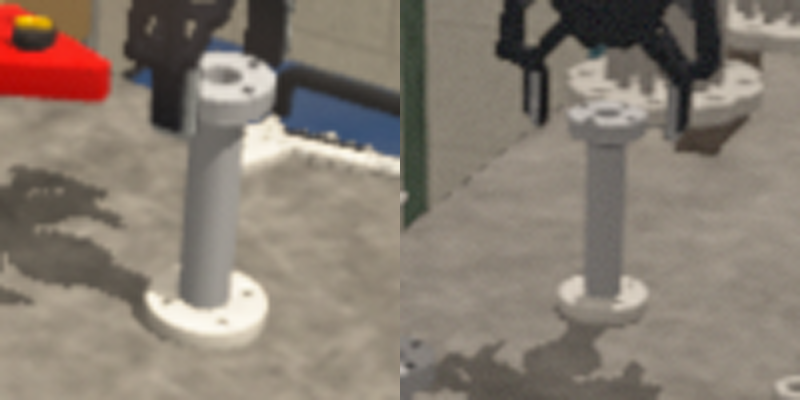

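View pics/r_wrist.png

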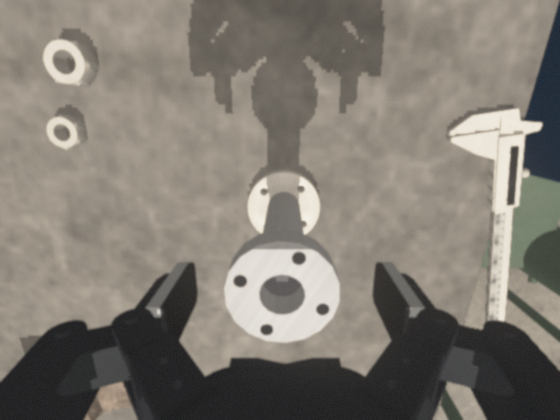

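The stub stands free, with both pads clear of the flange (wrist view: flange at (282,293), fingers at 190 and 380). I back straight up and check again.

```bash
python3 - <<'E'
from h import *
bot.move_l([0.520,-0.281,0.30],v=0.06); bot.dwell(0.5)
s=bot.get_state(); print(s['position'],s['force'],s['t'])
p=vision.capture('wrist');save(p,'e_wrist');T=cam(p,s)
q=vision.capture('side');save(q,'e_side');r=vision.capture('scene');save(r,'e_scene')
fit(p,T,'ring_flange_top',.012,None,'w'); fit(p,T,'tall_stub_center',.142,None,'w')
I=[cv2.imread('pics/e_scene.png')[130:310,170:430],cv2.imread('pics/e_side.png')[122:292,200:400]]
cv2.imwrite('pics/e.png',np.hstack([cv2.resize(a,(400,300),interpolation=2) for a in I]))
E
```

```text
[ 0.5200066  -0.28096423  0.29997686] [ 0.45975692 -0.11335746 -0.93144561] 22.025
w ring_flange_top 0.6 ell [283.8 172.1] [39.1 49.2] [ 0.5195 -0.2744  0.012 ] circ [ 0.5194 -0.2809] 0.0309
w tall_stub_center 0.85 ell [283.3 207.5] [62.5 71.9] [ 0.5194 -0.2773  0.142 ] circ [ 0.5188 -0.2761] 0.031
```

View pics/e.png

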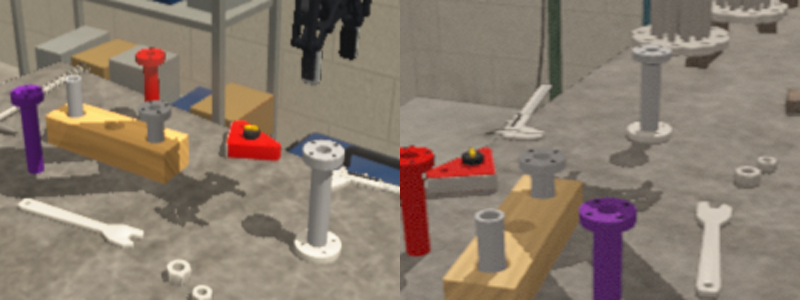

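View pics/e_wrist.png

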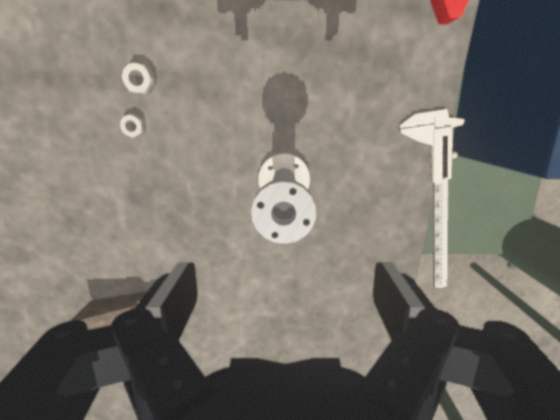

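The stub stands upright on the ring, which hasn't moved (0.5194, -0.2809). The flange centre at (283.5,212) lies above the ring centre, and both bystanders are still in the rack. I hand it in.

```bash
python3 -c "
from h import *
bot.finish_job()"
```

```text
the job is handed in; nothing more can be done
```

The tall grey stub (middle rack hole) now stands upright by itself on the ring flange, flange up. I handed the job in shortly after 22 s on the robot's clock, well inside the 48 s limit; `bot.finish_job()` gives no verdict.

I gripped the stub by its flange rim at 50 N, lifted it 125 mm and carried it over the ring. I lowered it in 0.6 mm steps until the wrist force showed contact, eased the grip to 20 N, then opened and backed straight up.

**Last checks:**
- **Ring:** it measured (0.519, -0.281), the same as at the start within about 1 mm.
- **Stub position:** its flange sits over the ring centre to within about 2 mm, and it looked upright in the scene, side and wrist views.
- **Bystanders:** the short stub and the plain pipe are still in their rack holes.
- **Robot:** the gripper was about 110 mm above its release height and touching nothing.

**Disagreements:**
- The last automatic outline fit put the flange about 4–5 mm off in y, because the outline included part of the pipe below. I went by the flange's position in the picture instead.
- The first scene-camera estimate of the stub was about 12 mm off the other views, so I replaced it with the close wrist view.
- While the stub was pressed on the ring before release, the wrist read a small moment of about 0.5 N m. It vanished on release and the stub did not visibly move.

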